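# Find and release the latched lamp key

## Robot

A 7-joint arm with a two-finger parallel gripper is mounted at the origin on a cart in front of the work surface, level with it; the furniture and walls round the work are solid. World frame = base frame: x ahead of the robot, y to its left, z up, the work surface at z = 0. Lengths are in m, angles in rad, forces in N, time in s.
With the tool pointing down it reaches from about 0.35 to 0.9 m from the base axis. Payload 8.1 kg.
Tool frame: the origin (TCP) lies midway between the tips of the shut fingers; the grasp point (between the pads) lies arm.tcp_to_grasp behind it (arm.tcp_to_grasp is the distance from the TCP to the grasp point, in m); z points along the fingers, y is the line along which they close (so a half turn about z gives the same grasp; the last joint's range is limited). The gripper opens to 92 mm and grips with 3 to 60 N. Pads are 19 mm wide; open, the fingers measure 130 mm over their backs; the gripper's body (75 mm by 190 mm) begins 47 mm behind the grasp point.
Start: joints at [1.086, 0.434, 0.025, 1.573, -0.012, 1.134, -0.075], TCP at [0.233, -0.58, 0.227] pointing down, gripper open.
Joint ranges: [-2.62, 2.62], [-0.44, 2.09], [-1.27, 1.32], [0.08, 2.57], [-1.32, 4.46], [0.12, 2], [-2.74, 2.74]. Speed limits (rad/s): [2.22, 2.22, 3.01, 3.01, 3.14, 3.14, 3.14].

## Interface

Orientations are given as a rotation vector (axis times angle).
In Python, from cell import observe, get_image, arm gives the robot as it stands. The module is installed in compiled form; this text tells all that it offers.
- The arm moves only by the tool drive_tool, never from a script. Its argument "steps" is a list of rows, each a list of 5 numbers: the closure, from 0 (fully open) to 1 (shut), then the shift along the world's x, y, z in mm, then the turn about the world's z in rad. In form: [[hand, x, y, z, roll], ...]. A call has 1 to 20 rows; each row shifts and turns the commanded pose from where the row before left it; what a row does not reach is not made up. A row lasts 1/12 s, in which the tool goes at most 41.7 mm and 7.16 degrees, less where a joint would pass 70% of its speed; a pose out of reach is approached as far as the arm can. A call with a gripper value outside its range is refused whole. The fingers move at their own pace and stop on an object; "grip_force" is the grip in N (left out, the last holds). Time passes only in rows, so rows that do not move let the fingers close. It gives the time, the measured TCP pose, the force, the opening and the grip force at its end, in the units of the state.
- observe(): the state, without advancing time (a new reading comes with each control period).
- get_image(name): name is "scene" or "top" or "wrist"; returns a dict with "image" (384x512x3 uint8, red, green, blue), "vfov" (degrees; the focal length in pixels is half the picture's height over the tangent of half this angle, whatever the lens; pixels are square), "cx", "cy" (the principal point, pixels), "xyz" and "attitude" of the camera in the world. Camera axes: x right, y down, z forward; pixel columns grow to the right and rows downward; lengths in m; the calibration is good to about 2 mm. A picture is of the moment at which its call begins. There is no depth.
- arm.sign_off(): hands the job in; it is judged then, once.
The state is a dict: "clock": time; "joints": joint angles; "dq": joint speeds; "joint_efforts": joint torques, N m; "position": TCP position; "ee_rot": TCP orientation; "force": force on the tool from outside, world axes, zero at the start; "ft_torque": the same for the moment, N m; "width": opening from 0.0 (shut) to 1.0 (fully open); "gripper_force": force on a finger pad.
Only numpy, scipy, OpenCV 4.12 (cv2) and the standard library are available. Lean on these libraries where they do the work, as an engineer would, in place of code of your own. Each camera call takes 0.05 s, during which the arm holds its last target. There are 200 camera calls.

## Task

One of the four lamp keys on the selector has been left latched down. With the fingertips, tap all four keys lightly in turn from the left end to the right end of the row, without pushing a raised key home and without releasing the latched one yet; then press the latched one all the way down and let go, so that all four keys stand raised. Grasp nothing and leave the things around the selector where they are.

Things in the scene. Friction and masses are not known exactly. Their poses are not given: they have to be found in the camera images.
- selector: lamp selector: a white bench housing 100 x 220 x 50 mm with a black deck on top, carrying a row of four identical square keys; it does not move. Origin at the centre of its underside; y runs along the row to its left end, x to its rear (the row is 4 mm behind the middle), z up. Its yaw differs from start to start, up to 0.3 rad either way
- place_1 (a point): centre of the top face of the leftmost key as it stands when raised, 68 mm above the work surface (18 mm above the black deck); fixed to the housing, does not go down with the key. Neighbouring keys are 46 mm apart centre to centre
- place_2 (a point): centre of the top face of the second from left key as it stands when raised, 68 mm above the work surface (18 mm above the black deck); fixed to the housing, does not go down with the key. Neighbouring keys are 46 mm apart centre to centre
- place_3 (a point): centre of the top face of the third from left key as it stands when raised, 68 mm above the work surface (18 mm above the black deck); fixed to the housing, does not go down with the key. Neighbouring keys are 46 mm apart centre to centre
- place_4 (a point): centre of the top face of the rightmost key as it stands when raised, 68 mm above the work surface (18 mm above the black deck); fixed to the housing, does not go down with the key. Neighbouring keys are 46 mm apart centre to centre
- unit_a: one of the four key units (a key and the 32 mm square, 2.5 mm high collar it rises from); the key's cap is a white 26 mm square. Origin on the deck under the middle of the key, 18 mm below the raised key's top face. Which place of the row unit_a occupies changes from start to start
- unit_b: one of the four key units (a key and the 32 mm square, 2.5 mm high collar it rises from); the key's cap is a white 26 mm square. Origin on the deck under the middle of the key, 18 mm below the raised key's top face. Which place of the row unit_b occupies changes from start to start
- unit_c: one of the four key units (a key and the 32 mm square, 2.5 mm high collar it rises from); the key's cap is a white 26 mm square. Origin on the deck under the middle of the key, 18 mm below the raised key's top face. Which place of the row unit_c occupies changes from start to start
- unit_d: one of the four key units (a key and the 32 mm square, 2.5 mm high collar it rises from); the key's cap is a white 26 mm square. Origin on the deck under the middle of the key, 18 mm below the raised key's top face. Which place of the row unit_d occupies changes from start to start
- key_a (a joint): how far the key of unit_a is down, in m: 0 raised, 0.010 at the bottom stop. Three keys are raised, one is latched about 0.003 down. A raised key gives softly (0.5 N at first touch, 2.6 N at 0.010) and springs back, but pushed beyond 0.0075 to 0.009 it catches. The latched key first moves at about 4 N, lets go of its catch near 0.0075 (6 N; 7.5 N at the stop), then rises to 0 when let go
- key_b (a joint): how far the key of unit_b is down, in m: 0 raised, 0.010 at the bottom stop. Three keys are raised, one is latched about 0.003 down. A raised key gives softly (0.5 N at first touch, 2.6 N at 0.010) and springs back, but pushed beyond 0.0075 to 0.009 it catches. The latched key first moves at about 4 N, lets go of its catch near 0.0075 (6 N; 7.5 N at the stop), then rises to 0 when let go
- key_c (a joint): how far the key of unit_c is down, in m: 0 raised, 0.010 at the bottom stop. Three keys are raised, one is latched about 0.003 down. A raised key gives softly (0.5 N at first touch, 2.6 N at 0.010) and springs back, but pushed beyond 0.0075 to 0.009 it catches. The latched key first moves at about 4 N, lets go of its catch near 0.0075 (6 N; 7.5 N at the stop), then rises to 0 when let go
- key_d (a joint): how far the key of unit_d is down, in m: 0 raised, 0.010 at the bottom stop. Three keys are raised, one is latched about 0.003 down. A raised key gives softly (0.5 N at first touch, 2.6 N at 0.010) and springs back, but pushed beyond 0.0075 to 0.009 it catches. The latched key first moves at about 4 N, lets go of its catch near 0.0075 (6 N; 7.5 N at the stop), then rises to 0 when let go
- reagent_bottle: white reagent bottle with a screw cap, 42 mm across, 78 mm tall, standing beside the right end of the selector; loose, to be left alone. Origin at the centre of its underside
- dish: clear flat round dish, 60 mm across, 13 mm high, beside the left end of the selector; loose, to be left alone. Origin at the centre of its underside
- wrench: flat steel spanner, 159 mm long, 6 mm thick, lying behind the selector; loose, to be left alone. Origin at the centre of its underside
- beaker: small clear beaker, 43 mm across, 58 mm tall, behind and to the right of the reagent bottle; loose, to be left alone. Origin at the centre of its underside

How it is judged:
By the outcome, as a careful person would: the job done as asked, in the order asked, and still so for the second after the job is handed in, with the robot touching nothing.
It also fails if it takes over 45 s, if anything falls off the work surface, if the arm or the gripper's body presses on something with over 40 N, if the wrist force passes 120 N, or if a joint passes its speed limit or range.

## Working session

There is one attempt and no reset: what is moved stays moved. The work goes in short steps, Python scripts to look and compute and a tool call to move; the robot and the scene stay as the last step left them, time stands still between calls to the robot, and variables do not carry over. Pictures are saved under pics/ and viewed, at most 10 in all, crops included, and the job is handed in when it is done.

Besides the shell and the picture viewer there is one more tool, called after "Call:" as a command line: name --pt "numbers of a row" for each row, then --argument value for the rest. drive_tool: Moves the arm, as the interface text tells. Its arguments: {"type":"object","properties":{"steps":{"type":"array"},"grip_force":{"type":"number"}},"required":["steps"]}

```bash
mkdir -p pics; cat > h.py <<'E'
import numpy as np, cv2
from scipy.spatial.transform import Rotation as R
from cell import observe, get_image, arm
def rot(c):
    a=np.array(c["attitude"],float)
    return a if a.shape==(3,3) else (R.from_rotvec(a).as_matrix() if a.size==3 else R.from_quat(a).as_matrix())
def f(c): return c["image"].shape[0]/2/np.tan(np.radians(c["vfov"])/2)
def cast(c,uv,z):
    uv=np.atleast_2d(np.array(uv,float)); d=np.c_[(uv[:,0]-c["cx"])/f(c),(uv[:,1]-c["cy"])/f(c),np.ones(len(uv))]@rot(c).T
    p=np.array(c["xyz"]); return p+d*((z-p[2])/d[:,2])[:,None]
def proj(c,P):
    q=(np.atleast_2d(P)-np.array(c["xyz"]))@rot(c); return np.c_[q[:,0]/q[:,2]*f(c)+c["cx"],q[:,1]/q[:,2]*f(c)+c["cy"]]
def save(n,im): cv2.imwrite("pics/"+n+".png",cv2.cvtColor(im,cv2.COLOR_RGB2BGR))
E
python3 - <<'E'
from h import *
for n in ("top","scene"):
    c=get_image(n); save(n+"1",c["image"]); print(n,{k:v for k,v in c.items() if k!="image"})
s=observe(); print(s); print(arm.tcp_to_grasp)
E
```

```text
top {'vfov': 43.578393807264874, 'cx': 256.6511122046207, 'cy': 190.3417507573645, 'xyz': array([ 0.30228616, -0.22876582,  1.24267307]), 'attitude': array([-2.16512845,  2.05176101, -0.20762092])}
scene {'vfov': 45.15281885740596, 'cx': 269.1983780692178, 'cy': 192.40252614777322, 'xyz': array([-0.00124708,  0.34584221,  0.66337015]), 'attitude': array([-0.94462618,  2.37186526, -1.13402005])}
{'clock': 0.1, 'joints': array([ 1.08639895,  0.43516073,  0.02498216,  1.57399171, -0.01155956,
        1.1339872 , -0.07511943]), 'dq': array([-0.00067565, -0.00223618,  0.00093722, -0.00254395, -0.00017347,
        0.00207499, -0.00113319]), 'joint_efforts': array([ 3.27928930e-03, -6.69121814e+01,  9.88105685e-01, -3.15144396e+01,
       -6.05644332e-02,  3.74124886e-02,  4.60339197e-05]), 'position': array([ 0.23263606, -0.57960958,  0.22602451]), 'ee_rot': array([-3.08323484e+00, -5.95714211e-01,  6.74252184e-04]), 'force': array([ 0.03685992,  0.20627281, -0.51066604]), 'ft_torque': array([-0.02871466, -0.01892003, -0.02346508]), 'gripper_force': 0.0, 'width': 1.0007234757923757}
0.0188
```

View pics/top1.png

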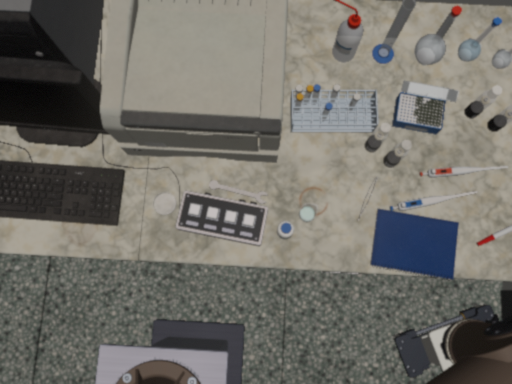

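View pics/scene1.png

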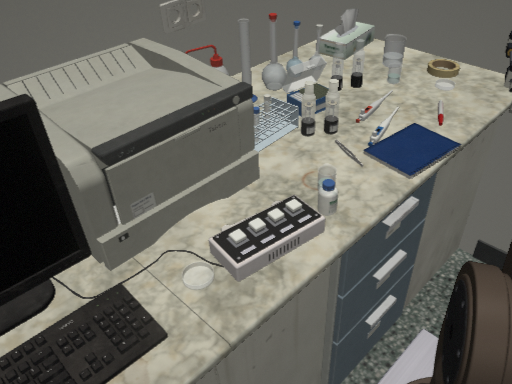

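The top view shows the selector at about (222,217), with four white keys at (194,210) to (248,221). The dish is at (165,203), the bottle at (286,229), the wrench at (238,190), and the printer sits behind. Next I'll measure the keys.

```bash
python3 - <<'E'
from h import *
T=get_image("top"); S=get_image("scene")
def keys(c,box,thr,amin,amax):
    x0,y0,x1,y1=box; g=c["image"].min(2)[y0:y1,x0:x1]; 
    n,l,st,ce=cv2.connectedComponentsWithStats((g>thr).astype(np.uint8),connectivity=4)
    return [(st[i,4],*(ce[i]+[x0,y0]).round(2),st[i,2],st[i,3]) for i in range(1,n) if amin<st[i,4]<amax]
print("top");[print(k) for k in keys(T,(176,190,270,246),185,40,400)]
print("scene");[print(k) for k in keys(S,(205,190,330,280),190,40,500)]
a=cv2.resize(T["image"][185:250,170:300],None,fx=5,fy=5,interpolation=cv2.INTER_CUBIC)
b=cv2.resize(S["image"][190:276,205:335],None,fx=5,fy=5,interpolation=cv2.INTER_CUBIC)[:270+0]
b=cv2.resize(S["image"][192:248,205:335],None,fx=5,fy=5,interpolation=cv2.INTER_CUBIC)
save("crop1",np.vstack([a[:310],b]))
E
```

```text
top
(np.int32(41), np.float64(212.07), np.float64(212.22), np.int32(7), np.int32(7))
(np.int32(42), np.float64(230.31), np.float64(215.88), np.int32(8), np.int32(7))
(np.int32(43), np.float64(248.6), np.float64(219.35), np.int32(8), np.int32(8))
scene
(np.int32(76), np.float64(293.24), np.float64(203.58), np.int32(15), np.int32(10))
(np.int32(79), np.float64(275.46), np.float64(213.04), np.int32(14), np.int32(9))
(np.int32(174), np.float64(283.08), np.float64(239.07), np.int32(81), np.int32(46))
(np.int32(88), np.float64(256.4), np.float64(222.84), np.int32(14), np.int32(11))
(np.int32(94), np.float64(237.16), np.float64(234.31), np.int32(15), np.int32(11))
```

View pics/crop1.png

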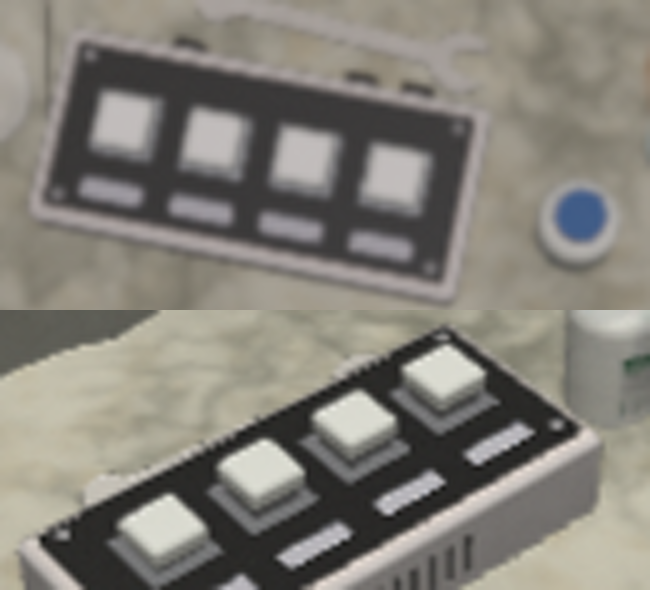

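The crop shows four caps well separated, the tops of their sides visible, and one key not yet distinguishable as lower. Next comes the selector pose from the keys and the corner screws.

```bash
python3 - <<'E'
from h import *
T=get_image("top"); S=get_image("scene")
def keys(c,box,thr,amin,amax):
    x0,y0,x1,y1=box; g=c["image"].min(2)[y0:y1,x0:x1].astype(np.float32); g=cv2.resize(g,None,fx=4,fy=4,interpolation=cv2.INTER_CUBIC)
    n,l,st,ce=cv2.connectedComponentsWithStats((g>thr).astype(np.uint8),connectivity=4)
    return np.array(sorted([[*((ce[i]+.5)/4-.5+[x0,y0]),st[i,4]/16] for i in range(1,n) if amin<st[i,4]/16<amax]))
kt=keys(T,(186,198,262,232),168,36,90); ks=keys(S,(220,195,305,245),188,50,140)
print(kt.round(2)); print(ks.round(2))
if len(kt)==4==len(ks):
    P=cast(T,kt[:,:2],.066); Q=cast(S,ks[:,:2],.067); print(P.round(4)); print(Q.round(4))
    for A in (P,Q):
        d=A[0]-A[3]; print("pitch",np.linalg.norm(d)/3,"yaw",np.arctan2(-d[0],d[1]),"mid",A.mean(0))
    Ct,Cs=np.array(T["xyz"]),np.array(S["xyz"])
    for p,q in zip(P,Q):
        a=p-Ct;a/=np.linalg.norm(a);b=q-Cs;b/=np.linalg.norm(b)
        t=np.linalg.lstsq(np.c_[a,-b],Cs-Ct,rcond=None)[0]; print("tri",((Ct+t[0]*a+Cs+t[1]*b)/2).round(4),np.linalg.norm(Ct+t[0]*a-Cs-t[1]*b).round(4))
print("bottle",cast(T,[[286.3,228]],.078).round(3), "R",R.from_rotvec(observe()["ee_rot"]).as_matrix().round(3).tolist())
E
```

```text
[[194.12 208.82  77.88]
 [212.11 212.24  78.56]
 [230.26 215.88  79.19]
 [248.48 219.52  80.  ]]
[[237.1  234.44  96.19]
 [256.67 222.96  90.31]
 [275.43 213.12  82.62]
 [288.97 235.95  69.  ]
 [293.35 203.66  77.19]]
bottle [[ 0.455 -0.289  0.078]] R [[0.928, 0.372, -0.0], [0.372, -0.928, 0.0], [-0.0, -0.0, -1.0]]
```

```bash
python3 - <<'E'
from h import *
T=get_image("top"); S=get_image("scene")
kt=np.array([[194.12,208.82],[212.11,212.24],[230.26,215.88],[248.48,219.52]]); ks=np.array([[237.1,234.44],[256.67,222.96],[275.43,213.12],[293.35,203.66]])
P=cast(T,kt,.067); Q=cast(S,ks,.067)
for A in (P,Q):
    d=A[0]-A[3]; print(A[:,:2].round(4).tolist(),"pitch",np.linalg.norm(d)/3,"yaw",np.arctan2(-d[0],d[1]),"mid",A.mean(0))
Ct,Cs=np.array(T["xyz"]),np.array(S["xyz"])
for p,q in zip(P,Q):
    a=p-Ct;a/=np.linalg.norm(a);b=q-Cs;b/=np.linalg.norm(b)
    t=np.linalg.lstsq(np.c_[a,-b],Cs-Ct,rcond=None)[0]; print("tri",((Ct+t[0]*a+Cs+t[1]*b)/2).round(4),np.linalg.norm(Ct+t[0]*a-Cs-t[1]*b).round(4))
W=get_image("wrist"); print({k:v for k,v in W.items() if k!="image"}); o=observe(); r=R.from_rotvec(o["ee_rot"]).as_matrix(); print("cam in tool",(r.T@(np.array(W["xyz"])-o["position"])).round(3)); print((r.T@rot(W)).round(2).tolist())
E
```

```text
[[0.4917, -0.0589], [0.4855, -0.1041], [0.4788, -0.1496], [0.4722, -0.1951]] pitch 0.04588428093276368 yaw -0.14223591010135 mid [ 0.48204375 -0.12692928  0.067     ]
[[0.4893, -0.0545], [0.485, -0.1018], [0.4783, -0.1471], [0.4717, -0.1927]] pitch 0.04643255788604062 yaw -0.12686410760781683 mid [ 0.48109474 -0.12403353  0.067     ]
tri [ 0.4928 -0.0579  0.0623] 0.0009
tri [ 0.4862 -0.1036  0.065 ] 0.001
tri [ 0.4796 -0.1492  0.0648] 0.001
tri [ 0.4729 -0.1948  0.0649] 0.001
{'vfov': 60.61890825411907, 'cx': 255.801775128911, 'cy': 199.8075770437209, 'xyz': array([ 0.30927222, -0.5489529 ,  0.38363288]), 'attitude': array([ 2.38521473, -1.61162086, -0.24771728])}
cam in tool [ 0.082 -0.    -0.157]
[[0.0, -0.95, -0.3], [1.0, 0.0, 0.0], [-0.0, -0.3, 0.95]]
```

Triangulation puts the leftmost key about 2.6 mm lower than the others, so it is probably the latched one. I'll shut the fingers, move in, and check from near.

Call:
drive_tool --pt "1 11 25 -1 -0.029" --pt "1 11 25 -1 -0.029" --pt "1 11 25 -1 -0.029" --pt "1 11 25 -1 -0.029" --pt "1 11 25 -1 -0.029" --pt "1 11 25 -1 -0.029" --pt "1 11 25 -1 -0.029" --pt "1 11 25 -1 -0.029" --pt "1 11 25 -1 -0.029" --pt "1 11 25 -1 -0.029" --pt "1 11 25 -1 -0.029" --pt "1 11 25 -1 -0.029" --pt "1 11 25 -1 -0.029" --pt "1 11 25 -1 -0.029" --pt "1 11 25 -1 -0.029" --pt "1 11 25 -1 -0.029" --pt "1 11 25 -1 -0.029" --pt "1 10 28 -1 -0.029" --pt "1 0 0 0 0" --pt "1 0 0 0 0" --grip_force 5

```text
clock: 2.12
position: [0.4304, -0.1255, 0.2088]
ee_rot: [-3.134, 0.214, -0.0]
force: [0.1, -0.2, -0.9]
width: 0.004
gripper_force: 0.0
```

```bash
python3 - <<'E'
from h import *
W=get_image("wrist"); save("w1",W["image"]); o=observe(); print(o["clock"],o["position"],o["force"],o["width"]); print(R.from_rotvec(o["ee_rot"]).as_matrix().round(3).tolist())
print(proj(W,[[0.4917,-0.0589,.068],[0.4722,-0.1951,.068]]).round(1))
E
```

```text
2.1667 [ 0.42989358 -0.12684243  0.20882012] [-0.73157674 -0.56956129  0.01530052] 0.008421390335873358
[[0.99, -0.138, 0.0], [-0.138, -0.99, -0.0], [0.0, 0.0, -1.0]]
[[173.4 132.3]
 [327.4 133.3]]
```

View pics/w1.png

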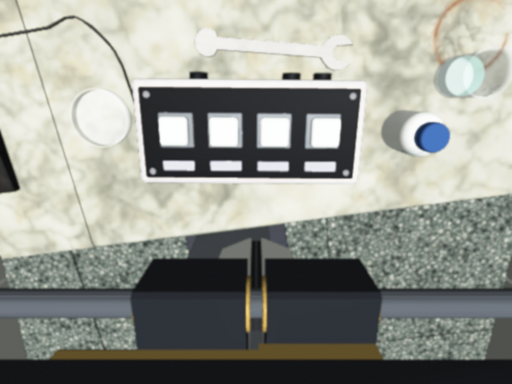

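The wrist view shows the caps at about (175,130), (224,131), (274,131) and (325,131), with the shut fingers below at (256,300). I'll refine xy here.

```bash
python3 - <<'E'
from h import *
W=get_image("wrist"); o=observe(); x0,y0,x1,y1=145,104,357,153
g=cv2.resize(W["image"].min(2)[y0:y1,x0:x1].astype(np.float32),None,fx=4,fy=4,interpolation=cv2.INTER_CUBIC)
cs,_=cv2.findContours((g>205).astype(np.uint8),cv2.RETR_EXTERNAL,cv2.CHAIN_APPROX_NONE)
k=[]
for c in cs:
    (u,v),(w,h),a=cv2.minAreaRect(c)
    if w*h/16>300: k.append([(u+.5)/4-.5+x0,(v+.5)/4-.5+y0,w/4,h/4,cv2.contourArea(c)/16])
k=np.array(sorted(k)); print(k.round(2)); A=cast(W,k[:,:2],.068); print(A.round(4)); d=A[0]-A[-1]
print("pitch",np.diff(A[:,:2],axis=0).tolist(),"yaw",np.arctan2(-d[0],d[1]),"tcp",o["position"],"delta to key1 mm",((A[0]-o["position"])*1e3).round(1))
save("w2",cv2.resize(W["image"][100:190,130:370],None,fx=3.3,fy=3.3,interpolation=cv2.INTER_CUBIC))
E
```

```text
[[171.   130.38  29.    28.75 780.91]
 [221.25 131.12  29.    28.75 801.53]
 [272.88 131.12  29.5   29.   816.69]
 [323.74 131.5   28.43  29.23 784.81]]
[[ 0.4932 -0.0587  0.068 ]
 [ 0.4864 -0.103   0.068 ]
 [ 0.4801 -0.1486  0.068 ]
 [ 0.4735 -0.1935  0.068 ]]
pitch [[-0.006806692611262932, -0.04424860429167056], [-0.006331504679319033, -0.045607225368565874], [-0.006569886316107332, -0.04491592172054673]] yaw -0.1452038639220936 tcp [ 0.42959296 -0.12764262  0.20878292] delta to key1 mm [  63.7   68.9 -140.8]
```

View pics/w2.png

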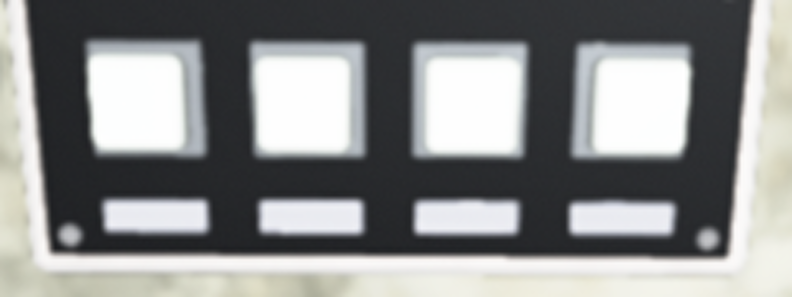

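Cap positions agree between the top and wrist views to within 2 mm. I'll go above the leftmost key, then measure.

Call:
drive_tool --pt "1 12.6 13.8 0 0" --pt "1 12.6 13.8 0 0" --pt "1 12.6 13.8 0 0" --pt "1 12.6 13.8 -10 0" --pt "1 12.6 13.8 -20 0" --pt "1 0 0 -20 0" --pt "1 0 0 -20 0" --pt "1 0 0 -20 0" --pt "1 0 0 -20 0" --pt "1 0 0 -10 0" --pt "1 0 0 0 0" --pt "1 0 0 0 0" --pt "1 0 0 0 0"

```text
clock: 3.3
position: [0.4936, -0.0585, 0.0898]
ee_rot: [3.134, -0.221, 0.002]
force: [-0.4, 0.1, -0.5]
width: 0.003
gripper_force: 0.0
```

```bash
python3 - <<'E'
from h import *
F=[]
for i in range(5):
    W=get_image("wrist"); o=observe(); F.append(o["force"]); print(o["position"].round(5))
print(o["clock"],np.mean(F,0),np.std(F,0)); save("w3",W["image"])
print(proj(W,[[.4925,-.0588,.065],[.486,-.1035,.068],o["position"]]).round(1))
E
```

```text
[ 0.49372 -0.05838  0.08991]
[ 0.4937  -0.05827  0.08991]
[ 0.4936  -0.05819  0.0898 ]
[ 0.49347 -0.0581   0.08967]
[ 0.49334 -0.05807  0.08949]
3.55 [-0.23314581  0.42171293 -0.12396118] [0.41600874 0.11243684 0.35600282]
[[258.2 240.8]
 [334.1 243.3]
 [256.9 258.8]]
```

View pics/w3.png

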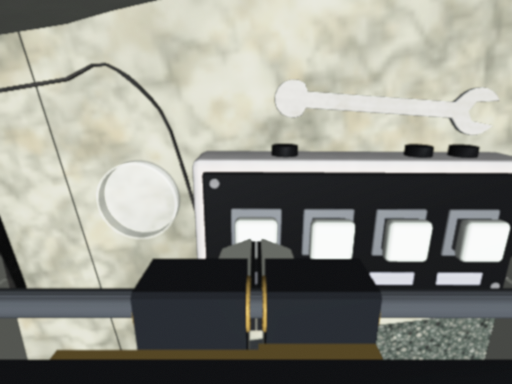

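The fingertips sit over the centre of the leftmost cap (about (256,240)). I'll tap it down to about z=63 mm, which is under 5 mm of travel and well short of the 7.5 mm release.

Call:
drive_tool --pt "1 0 0 -9 0" --pt "1 0 0 -9 0" --pt "1 0 0 0 0" --pt "1 0 0 0 0" --pt "1 0 0 0 0" --pt "1 0 0 0 0"

```text
clock: 4.05
position: [0.4929, -0.058, 0.0708]
ee_rot: [-3.134, 0.22, 0.0]
force: [0.3, 0.2, -0.2]
width: 0.003
gripper_force: 0.0
```

Call:
drive_tool --pt "1 0 0 -2 0" --pt "1 0 0 -2 0" --pt "1 0 0 -1.5 0" --pt "1 0 0 -1.5 0" --pt "1 0 0 0 0" --pt "1 0 0 0 0"

```text
clock: 4.55
position: [0.4929, -0.058, 0.0639]
ee_rot: [3.134, -0.22, 0.0]
force: [-0.3, -0.3, 4.5]
width: 0.006
gripper_force: 2.2
```

Force is 4.5 N at z=63.9 mm, so the leftmost key is stiff and is the latched one, touched but not released. On to key 2.

Call:
drive_tool --pt "1 0 0 5 0" --pt "1 0 0 10 0" --pt "1 0 0 5 0" --pt "1 0 0 0 0" --pt "1 -2.2 -15.2 0 0" --pt "1 -2.2 -15.2 0 0" --pt "1 -2.2 -15.2 0 0" --pt "1 0 0 0 0" --pt "1 0 0 0 0" --pt "1 0 0 -7 0" --pt "1 0 0 -6 0" --pt "1 0 0 0 0" --pt "1 0 0 0 0" --pt "1 0 0 0 0"

```text
clock: 5.72
position: [0.4862, -0.1031, 0.0705]
ee_rot: [-3.134, 0.219, 0.001]
force: [0.1, 0.1, -0.8]
width: 0.008
gripper_force: 0.0
```

Call:
drive_tool --pt "1 0 0 -2 0" --pt "1 0 0 -2 0" --pt "1 0 0 -1.5 0" --pt "1 0 0 -1.5 0" --pt "1 0 0 0 0" --pt "1 0 0 0 0"

```text
clock: 6.22
position: [0.4864, -0.1036, 0.0638]
ee_rot: [-3.134, 0.22, -0.0]
force: [-0.4, 0.5, 2.2]
width: 0.009
gripper_force: 0.6
```

Call:
drive_tool --pt "1 0 0 5 0" --pt "1 0 0 10 0" --pt "1 0 0 5 0" --pt "1 0 0 0 0" --pt "1 -2.2 -15.2 0 0" --pt "1 -2.2 -15.2 0 0" --pt "1 -2.2 -15.2 0 0" --pt "1 0 0 0 0" --pt "1 0 0 0 0" --pt "1 0 0 -7 0" --pt "1 0 0 -6 0" --pt "1 0 0 0 0" --pt "1 0 0 0 0" --pt "1 0 0 0 0"

```text
clock: 7.38
position: [0.4796, -0.1487, 0.0705]
ee_rot: [-3.134, 0.219, 0.001]
force: [0.1, 0.8, 0.6]
width: 0.006
gripper_force: 0.0
```

Call:
drive_tool --pt "1 0 0 -2 0" --pt "1 0 0 -2 0" --pt "1 0 0 -1.5 0" --pt "1 0 0 -1.5 0" --pt "1 0 0 0 0" --pt "1 0 0 0 0"

```text
clock: 7.88
position: [0.4798, -0.1492, 0.0638]
ee_rot: [-3.134, 0.22, -0.0]
force: [0.4, 0.3, 0.9]
width: 0.004
gripper_force: 0.6
```

Call:
drive_tool --pt "1 0 0 5 0" --pt "1 0 0 10 0" --pt "1 0 0 5 0" --pt "1 0 0 0 0" --pt "1 -2.2 -15.2 0 0" --pt "1 -2.2 -15.2 0 0" --pt "1 -2.2 -15.2 0 0" --pt "1 0 0 0 0" --pt "1 0 0 0 0" --pt "1 0 0 -7 0" --pt "1 0 0 -6 0" --pt "1 0 0 0 0" --pt "1 0 0 0 0" --pt "1 0 0 0 0"

```text
clock: 9.05
position: [0.4731, -0.1943, 0.0705]
ee_rot: [-3.134, 0.219, 0.001]
force: [-0.2, -0.5, 0.7]
width: 0.009
gripper_force: 0.0
```

Call:
drive_tool --pt "1 0 0 -2 0" --pt "1 0 0 -2 0" --pt "1 0 0 -1.5 0" --pt "1 0 0 -1.5 0" --pt "1 0 0 0 0" --pt "1 0 0 0 0"

```text
clock: 9.55
position: [0.4732, -0.1948, 0.0638]
ee_rot: [-3.134, 0.22, -0.0]
force: [0.8, 0.2, 1.0]
width: 0.006
gripper_force: 0.6
```

All four keys have been tapped. I'll return to the leftmost one and look before pressing.

Call:
drive_tool --pt "1 0 0 6 0" --pt "1 0 0 15 0" --pt "1 0 0 10 0" --pt "1 0 0 0 0" --pt "1 3.3 22.8 0 0" --pt "1 3.3 22.8 0 0" --pt "1 3.3 22.8 0 0" --pt "1 3.3 22.8 0 0" --pt "1 3.3 22.8 0 0" --pt "1 3.3 22.8 0 0" --pt "1 0 0 0 0" --pt "1 0 0 -8 0" --pt "1 0 0 -10 0" --pt "1 0 0 -6 0" --pt "1 0 0 0 0" --pt "1 0 0 0 0" --pt "1 0 0 0 0"

```text
clock: 10.97
position: [0.4927, -0.0586, 0.0706]
ee_rot: [3.134, -0.222, -0.001]
force: [-0.4, -0.1, -0.5]
width: 0.006
gripper_force: 0.0
```

```bash
python3 - <<'E'
from h import *
S=get_image("scene"); W=get_image("wrist"); o=observe(); print(o["clock"],o["position"],o["force"])
a=cv2.resize(S["image"][180:270,200:340],(800,514),interpolation=cv2.INTER_CUBIC); save("s2",a)
E
```

```text
11.0667 [ 0.49303529 -0.05835765  0.07093538] [ 0.37365559 -0.37479485 -0.28743917]
```

View pics/s2.png

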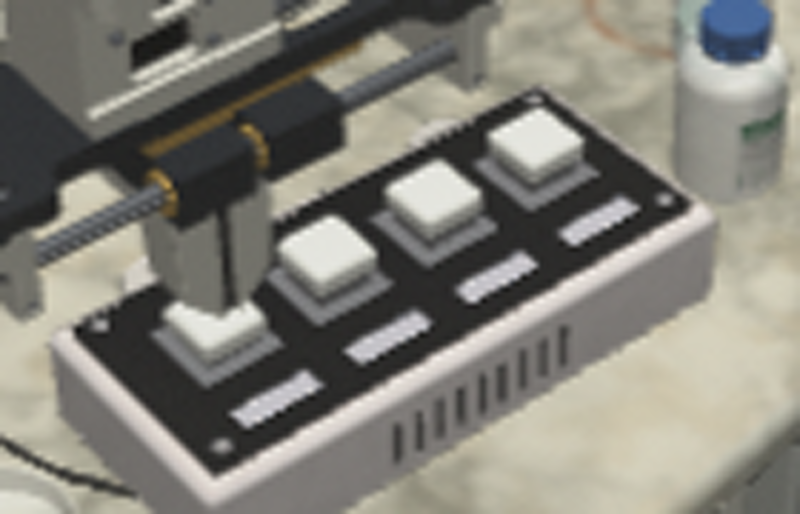

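The three right keys stand raised. The leftmost, under the fingers at (215,325), sits visibly lower, so it is still latched. Now the full press.

Call:
drive_tool --pt "1 0 0 -3 0" --pt "1 0 0 -2 0" --pt "1 0 0 -2 0" --pt "1 0 0 -2 0" --pt "1 0 0 -2 0" --pt "1 0 0 -1.5 0" --pt "1 0 0 0 0" --pt "1 0 0 0 0"

```text
clock: 11.73
position: [0.4931, -0.0581, 0.0585]
ee_rot: [3.134, -0.22, 0.001]
force: [-1.4, -1.3, 7.1]
width: 0.008
gripper_force: 3.5
```

Call:
drive_tool --pt "1 0 0 -0.7 0" --pt "1 0 0 0 0" --pt "1 0 0 0 0"

```text
clock: 11.98
position: [0.4931, -0.0581, 0.0582]
ee_rot: [3.134, -0.22, 0.001]
force: [-2.4, -0.2, 12.3]
width: 0.007
gripper_force: 6.3
```

Call:
drive_tool --pt "1 0 0 4 0" --pt "1 0 0 8 0" --pt "1 0 0 15 0" --pt "1 0 0 20 0" --pt "1 0 0 25 0" --pt "1 0 0 25 0" --pt "1 0 0 25 0" --pt "1 -10 -5 15 0" --pt "1 -15 -10 5 0" --pt "1 -20 -20 0 0" --pt "1 -20 -20 0 0" --pt "1 0 -13 0 0" --pt "1 0 0 0 0" --pt "1 0 0 0 0" --pt "1 0 0 0 0"

```text
clock: 13.23
position: [0.4282, -0.1252, 0.1997]
ee_rot: [-3.134, 0.219, -0.0]
force: [0.9, 0.3, 0.1]
width: 0.005
gripper_force: 0.0
```

```bash
python3 - <<'E'
from h import *
T=get_image("top"); S=get_image("scene"); W=get_image("wrist"); o=observe(); print(o["clock"],o["position"],o["force"])
a=cv2.resize(S["image"][185:275,200:340],(600,386),interpolation=cv2.INTER_CUBIC); b=cv2.resize(W["image"][60:190,120:380],(600,300)[:2],interpolation=cv2.INTER_CUBIC)
save("end",np.vstack([a,b[:210]]))
E
```

```text
13.3833 [ 0.42823398 -0.12505019  0.19946774] [ 0.07131685 -0.25806236 -0.108993  ]
```

View pics/end.png

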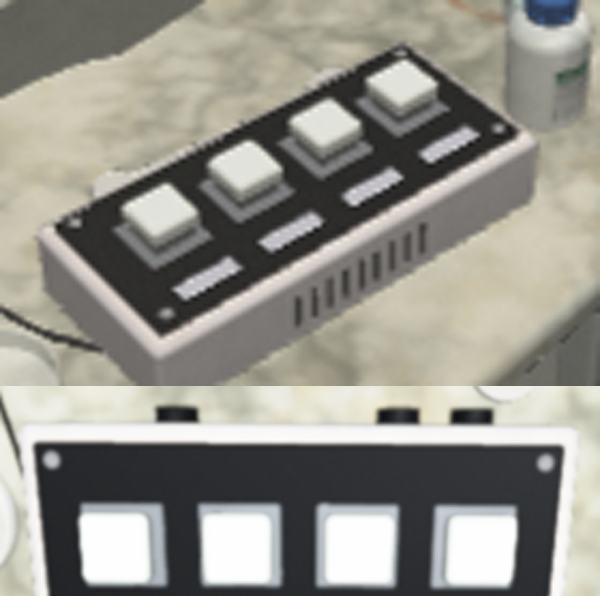

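All four caps now stand clear of their collars, the leftmost at (160,212) included. The stop was reached at 12 N. I'll check key 1's height by triangulation and hand in if it is level with the rest.

```bash
python3 - <<'E'
from h import *
S=get_image("scene"); x0,y0,x1,y1=220,190,305,245
g=cv2.resize(S["image"].min(2)[y0:y1,x0:x1].astype(np.float32),None,fx=4,fy=4,interpolation=cv2.INTER_CUBIC)
n,l,st,ce=cv2.connectedComponentsWithStats((g>188).astype(np.uint8),connectivity=4)
ks=np.array(sorted([[*((ce[i]+.5)/4-.5+[x0,y0])] for i in range(1,n) if 50<st[i,4]/16<140])); print(ks.round(2))
k1=ks[0]; rise=234.44-k1[1]; print("key1 rise px",rise, "expected for 3 mm",(proj(S,[.4925,-.0588,.065])-proj(S,[.4925,-.0588,.068])).round(2))
if rise>0.8: print(arm.sign_off())
E
```

```text
[[236.93 233.46]
 [256.67 223.04]
 [275.46 213.19]
 [289.22 235.96]
 [293.35 203.73]]
key1 rise px 0.9812194394752396 expected for 3 mm [[0.1  1.16]]
the job is handed in; nothing more can be done
None
```

I tapped all four keys lightly from left to right, then pressed the latched leftmost key to its stop and released it. All four now stand raised in the final camera check, nothing around the selector was touched, and the job is handed in at about 13 s.

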